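# Change the used bottle in the tilt stand for the one that fits its bay

### The arm

A 6-joint arm with a two-finger parallel gripper is mounted at the origin on a cart in front of the work surface, level with it; the furniture and walls round the work are solid. World frame = base frame: x ahead of the robot, y to its left, z up, the work surface at z = 0. Lengths are in m, angles in rad, forces in N, time in s.
With the tool pointing down it reaches from about 0.25 to 0.775 m from the base axis. Payload 4 kg.
Tool frame: the origin (TCP) lies midway between the tips of the shut fingers; the grasp point (between the pads) lies grip_point_offset behind it (grip_point_offset is the distance from the TCP to the grasp point, in m); z points along the fingers, y is the line along which they close (so a half turn about z gives the same grasp; the last joint's range is limited). The gripper opens to 94 mm and grips with 3 to 60 N. Pads are 16 mm wide; open, the fingers measure 119 mm over their backs; the gripper's body (75 mm by 177 mm) begins 78 mm behind the grasp point.
Start: joints at [-1.309, 0.087, 1.371, -0, 1.684, -0.103], TCP at [0.196, -0.514, 0.206] pointing down, gripper open.
Joint ranges: [-3.1, 3.1], [-0.76, 2.03], [0.27, 2.55], [-1.08, 4.22], [0.17, 2.65], [-2.57, 2.57]. Speed limits (rad/s): [2.79, 2.79, 3.14, 3.14, 3.14, 3.14].

### API

Orientations are given as [roll, pitch, yaw] about the fixed x, y, z axes, in that order (R = Rz(yaw) Ry(pitch) Rx(roll)).
In Python, from bench import * gives the robot as it stands. The module is installed in compiled form; this text tells all that it offers.
- The arm moves only by the tool apply_moves, never from a script. Its argument "commands" is a list of rows, each a list of 7 numbers: the turn, a rotation vector about the world's x, y, z in rad, then the shift along the world's x, y, z in m, then the opening in per cent of the stroke, from 0 (shut) to 100 (fully open). In form: [[ax, ay, az, x, y, z, jaw], ...]. A call has exactly 5 rows; each row is the pose to reach, as a shift and turn from the pose commanded when the call began; what a row does not reach only later rows make up. A row lasts 1/10 s, in which the tool goes at most 50 mm and 8.59 degrees, less where a joint would pass 70% of its speed; a pose out of reach is approached as far as the arm can. A call with a gripper value outside its range is refused whole. The fingers move at their own pace and stop on an object; the grip force is fixed at half the most. Time passes only in rows, so rows that repeat a pose let the fingers close, or fill a call up. It gives the time, the measured TCP pose, the force, the opening and the grip force at its end, in the units of the state.
- get_obs(): the state, without advancing time (a new reading comes with each control period).
- snapshot(name): name is "scene" or "top" or "wrist"; returns a dict with "pixels" (384x512x3 uint8, red, green, blue), "vertical_fov" (degrees; the focal length in pixels is half the picture's height over the tangent of half this angle, whatever the lens; pixels are square), "cx", "cy" (the principal point, pixels), "k1" (the pictures are not rectified: a ray, as slopes to the right and down, at radius r is drawn at 1 + k1 r^2 times it, then the intrinsics apply), "rvec" (rotation vector, rad) and "tvec" (3), from world to camera coordinates, as OpenCV has them. Camera axes: x right, y down, z forward; pixel columns grow to the right and rows downward; lengths in m; the calibration is good to about 2 mm. A picture is of the moment at which its call begins. There is no depth.
- close_job(): hands the job in; it is judged then, once.
Trained networks look in the newest picture that a camera, given by its name, has taken for a name from the list of things; names that differ only in an ending like _2 or _b are one class to them, and where a whole thing is asked for, a point or a joint stands for the part that bears it (a point fixed in the world has none). Each returns a list of dicts, best first, with "score" (0 to 1); they miss things now and then, are a little off and sometimes report something else, mostly with a low value. They report only what shows in the picture. A call takes as long as a camera call.
- masks_of(camera, query): "mask" (384x512 bool, what is visible of it) and "extent" ([left, top, right, bottom] in pixels, round what is visible of it).
- place_of(camera, query): "pixel" ([column, row] in pixels: a listed point, or the origin of a listed thing).
The state is a dict: "time": time; "joint_positions": joint angles; "qvel": joint speeds; "joint_torque": joint torques, N m; "tool_pos": TCP position; "ee_rot": TCP orientation; "wrist_force": force on the tool from outside, world axes, zero at the start; "wrist_torque": the same for the moment, N m; "width": finger opening in m; "finger_force": force on a finger pad.
Only numpy, scipy, OpenCV 4.12 (cv2) and the standard library are available. Lean on these libraries where they do the work, as an engineer would, in place of code of your own. Each camera call takes 0.05 s, during which the arm holds its last target. There are 200 camera calls.

### The job

The small white plastic bottle leaning in one of the two bays of the tilt stand is used up: lift it out and stand it upright in the low grey tray. In the bay it leaves, gently put the standing brown bottle made for that bay, fully down and leaning in it as the other one does: the large brown bottle if it is the wide bay, the small one if it is the narrow bay. Leave the brown bottle that already leans in the other bay, the brown bottle you do not need, and everything else where they are.

Things in the scene. Friction and masses are not known exactly. Their poses are not given: they have to be found in the camera images.
- wide_bay: WIDE trough of the tilt stand, aluminium sheet, 80 mm between cheeks; for the large bottle. Origin: bottom corner, mid-width, where the inner faces of back and foot meet. z runs up the back, tilted 35 deg from vertical towards the robot's side (bottles lean neck to the robot); x along the foot, away and upward; y across. A seated bottle's origin is at x = its radius, y = z = 0, its z along this z.
- narrow_bay: NARROW trough: as the wide bay (same tilt, axes, origin) but 62 mm between cheeks; for the small brown bottle, the large does not go in. Both bays: back (plane x=0) reaches z=75 mm, foot (plane z=0) x=75 mm; cheeks 4 mm thick, x=0-54, z=0-44 mm; open towards +z and +x. A bottle let go when fully down stays by its weight.
- stand: grey base plate 165 x 250 x 8 mm under the two bays, fixed; origin: under its middle. The bays stand 75 mm left and right of its middle, their origins 16 mm above the work surface; which bay is on the left changes.
- tray: low open grey plastic tray 110 x 110 x 20 mm, fixed to the work surface; walls 4 mm, floor 4 mm thick. Origin: centre of its underside. The used bottle stands anywhere on its floor, upright.
- white_bottle: the used bottle: white plastic, round, about 0.09 kg, 113 mm high; body 52 mm in diameter, 38 mm ribbed cap above 90 mm. Leans in one of the bays at the start. Origin: centre of its base; z axis along it towards the cap. Can be gripped by the body from about 50 mm up its length, above the cheeks.
- kept_brown: small brown glass bottle with black cap (52 mm diameter, 116 mm high) that leans in the other bay at the start and stays there. Origin: centre of its base, z towards its cap.
- large_brown: large brown glass bottle standing upright on the work surface, 69 mm diameter, 142 mm high, about 0.25 kg, body straight up to about 95 mm, then a sloping shoulder; black cap 40 mm in diameter from 115 to 142 mm, by which it can be gripped (firmly: tilted, it swings about the grip unless the fingers close in the plane of the lean). Origin: centre of its base, z towards its cap.
- small_brown: small brown glass bottle standing upright on the work surface, the same kind as the kept one: 52 mm diameter, 116 mm high, about 0.16 kg, body straight up to about 80 mm, black cap 35 mm in diameter from 92 mm up. Origin: centre of its base, z towards its cap.
- wash_bottle: bystander: white squeeze wash bottle with red spout, 204 mm high, origin at its base
- beaker: bystander: small glass beaker, 60 mm diameter, 71 mm high, origin at its base
- dish: bystander: glass petri dish, 67 mm diameter, 14 mm high, origin at its base

How it is judged:
At the end, for the whole second after the job is handed in: White bottle upright (6 deg) on the tray floor; the matching brown bottle at rest in the bay it left: base within 8 mm of the foot, side within 10 mm of the back, 10 mm of mid-width, 7 deg of its axis; the kept bottle still seated; the spare brown bottle upright within 40 mm of its place (x of white_bottle in the frame of tray between -0.05 and 0.05 m and y of white_bottle in the frame of tray between -0.05 and 0.05 m and z of white_bottle in the frame of tray between -0.002 and 0.012 m and angle between white_bottle's own z axis and vertical below 0.1 rad and linear speed of each of white_bottle, kept_brown below 0.02 m/s and angular speed of each of white_bottle, kept_brown below 0.2 rad/s and ((distance between kept_brown and narrow_bay below 0.06 m and (x of large_brown in the frame of wide_bay between 0.0265 and 0.0445 m and y of large_brown in the frame of wide_bay between -0.01 and 0.01 m and z of large_brown in the frame of wide_bay between -0.006 and 0.008 m and angle between the z axis of large_brown and the z axis of wide_bay, either way round below 0.12 rad) and linear speed of large_brown below 0.02 m/s and angular speed of large_brown below 0.2 rad/s and (distance of small_brown from where it was at the start of the episode below 0.04 m and angle between small_brown's own z axis and vertical below 0.15 rad) and (x of kept_brown in the frame of narrow_bay between 0.018 and 0.036 m and y of kept_brown in the frame of narrow_bay between -0.01 and 0.01 m and z of kept_brown in the frame of narrow_bay between -0.006 and 0.008 m and angle between the z axis of kept_brown and the z axis of narrow_bay, either way round below 0.12 rad)) or (distance between kept_brown and wide_bay below 0.06 m and (x of small_brown in the frame of narrow_bay between 0.018 and 0.036 m and y of small_brown in the frame of narrow_bay between -0.01 and 0.01 m and z of small_brown in the frame of narrow_bay between -0.006 and 0.008 m and angle between the z axis of small_brown and the z axis of narrow_bay, either way round below 0.12 rad) and linear speed of small_brown below 0.02 m/s and angular speed of small_brown below 0.2 rad/s and (distance of large_brown from where it was at the start of the episode below 0.04 m and angle between large_brown's own z axis and vertical below 0.15 rad) and (x of kept_brown in the frame of wide_bay between 0.018 and 0.036 m and y of kept_brown in the frame of wide_bay between -0.02 and 0.02 m and z of kept_brown in the frame of wide_bay between -0.006 and 0.008 m and angle between the z axis of kept_brown and the z axis of wide_bay, either way round below 0.12 rad)))); the robot touches nothing.
It fails at once if a bystander was shoved more than 40 mm or tipped over ((distance of wash_bottle from where it was at the start of the episode above 0.04 m or angle between wash_bottle's own z axis and vertical above 0.35 rad) or (distance of beaker from where it was at the start of the episode above 0.04 m or angle between beaker's own z axis and vertical above 0.35 rad) or (distance of dish from where it was at the start of the episode above 0.04 m or angle between dish's own z axis and vertical above 0.35 rad)).
It fails at once if the bottle to be kept was taken or knocked out of its bay (distance of kept_brown from where it was at the start of the episode above 0.04 m).
It fails at once if the brown bottle that is not needed was moved more than 40 mm ((distance between kept_brown and narrow_bay below 0.06 m and (distance of small_brown from where it was at the start of the episode above 0.04 m or angle between small_brown's own z axis and vertical above 0.35 rad)) or (distance between kept_brown and wide_bay below 0.06 m and (distance of large_brown from where it was at the start of the episode above 0.04 m or angle between large_brown's own z axis and vertical above 0.35 rad))).
It fails at once if a brown glass bottle was rammed into the bay (more than 60 N) (contact force between large_brown and wide_bay above 60 N or contact force between small_brown and narrow_bay above 60 N).
It fails at once if a brown glass bottle was dropped (falling free faster than 0.5 m/s) ((linear speed of large_brown above 0.5 m/s and contact force between the fingers and large_brown below 0.1 N) or (linear speed of small_brown above 0.5 m/s and contact force between the fingers and small_brown below 0.1 N)).
It also fails if it takes over 61 s, if anything falls off the work surface, if the arm or the gripper's body presses on something with over 40 N, if the wrist force passes 120 N, or if a joint passes its speed limit or range.

## Working session

There is one attempt and no reset: what is moved stays moved. The work goes in short steps, Python scripts to look and compute and a tool call to move; the robot and the scene stay as the last step left them, time stands still between calls to the robot, and variables do not carry over. Pictures are saved under pics/ and viewed, at most 10 in all, crops included, and the job is handed in when it is done.

Besides the shell and the picture viewer there is one more tool, called after "Request:" as a command line: name --pt "numbers of a row" for each row, then --argument value for the rest. apply_moves: Moves the arm, as the interface text tells. Its arguments: {"type":"object","properties":{"commands":{"type":"array"}},"required":["commands"]}

```bash
mkdir -p pics
cat > h.py <<'E'
from bench import *
import numpy as np, cv2
from scipy.spatial.transform import Rotation as R
def cam(name):
    s=snapshot(name); s['f']=192/np.tan(np.radians(s['vertical_fov'])/2)
    s['R']=cv2.Rodrigues(np.array(s['rvec'],float))[0]; s['t']=np.array(s['tvec'],float).ravel(); return s
def ray(s,px):
    d=np.array([(px[0]-s['cx'])/s['f'],(px[1]-s['cy'])/s['f']]); u=d.copy()
    for _ in range(20): u=d/(1+s['k1']*(u@u))
    return -s['R'].T@s['t'], s['R'].T@np.array([u[0],u[1],1])
def atz(s,px,z):
    o,d=ray(s,px); return o+d*(z-o[2])/d[2]
def proj(s,P):
    c=np.atleast_2d(P)@s['R'].T+s['t']; u=c[:,:2]/c[:,2:]; r2=(u**2).sum(1,keepdims=True)
    return u*(1+s['k1']*r2)*s['f']+[s['cx'],s['cy']]
E
python3 - <<'E'
from h import *
for c in ['top','scene']:
    s=cam(c); cv2.imwrite(f'pics/{c}0.png',s['pixels'][:,:,::-1]); print(c,-s['R'].T@s['t'])
    for n,z in dict(wide_bay=.016,narrow_bay=.016,stand=0,tray=0,white_bottle=.03,kept_brown=.03,large_brown=0,small_brown=0,wash_bottle=0,beaker=0,dish=0).items():
        for r in place_of(c,n)[:2]:
            print(n,round(r['score'],2),np.round(r['pixel']),np.round(atz(s,r['pixel'],z),3))
o=get_obs(); print(o, grip_point_offset)
E
```

```text
top [0.31061745 0.0040128  1.15163533]
wide_bay 0.78 [212. 171.] [0.593 0.116 0.016]
narrow_bay 0.59 [160. 161.] [0.618 0.271 0.016]
stand 0.77 [187. 165.] [0.611 0.193 0.   ]
tray 0.93 [292. 170.] [ 0.606 -0.127  0.   ]
white_bottle 0.89 [213. 159.] [0.624 0.114 0.03 ]
kept_brown 0.73 [161. 151.] [0.645 0.267 0.03 ]
kept_brown 0.18 [275. 215.] [ 0.461 -0.073  0.03 ]
large_brown 0.81 [274. 216.] [ 0.462 -0.072  0.   ]
small_brown 0.64 [321. 210.] [ 0.484 -0.215  0.   ]
wash_bottle 0.66 [342. 150.] [ 0.675 -0.282  0.   ]
wash_bottle 0.54 [276. 214.] [ 0.47  -0.078  0.   ]
beaker 0.84 [222. 244.] [0.376 0.079 0.   ]
dish 0.6 [163. 235.] [0.399 0.252 0.   ]
scene [0.95259273 0.37178975 1.05533469]
wide_bay 0.96 [278. 236.] [0.593 0.113 0.016]
narrow_bay 0.81 [313. 280.] [0.624 0.264 0.016]
stand 0.72 [300. 262.] [0.607 0.204 0.   ]
tray 0.73 [217. 189.] [ 0.603 -0.127  0.   ]
white_bottle 0.82 [271. 242.] [0.624 0.114 0.03 ]
kept_brown 0.68 [308. 282.] [0.643 0.26  0.03 ]
large_brown 0.64 [261. 167.] [ 0.453 -0.085  0.   ]
small_brown 0.85 [223. 148.] [ 0.485 -0.221  0.   ]
wash_bottle 
[... 193 characters left out ...]
ositions': array([-1.30912389e+00,  8.71887589e-02,  1.37072373e+00, -2.89736352e-06,
        1.68362162e+00, -1.03115626e-01]), 'qvel': array([-8.44842159e-05,  2.24046135e-04, -1.61690682e-05,  1.40475687e-04,
        6.16246012e-04,  4.46130190e-04]), 'joint_torque': array([ 1.91132691e-03, -3.40049672e+01, -3.02596843e+01,  7.20687700e-02,
        2.37814622e-02,  5.88401136e-06]), 'tool_pos': array([ 0.19620017, -0.51381562,  0.20549997]), 'ee_rot': array([3.14153472e+00, 8.88966871e-06, 3.64787741e-01]), 'wrist_force': array([-0.19026399, -0.27761323,  0.37892731]), 'wrist_torque': array([ 0.00784868, -0.04123679, -0.02040268]), 'finger_force': 0.0, 'width': 0.09400660285376554} 0.0188
```

View pics/top0.png

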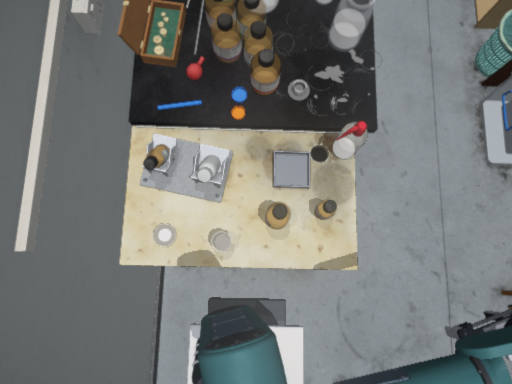

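View pics/scene0.png

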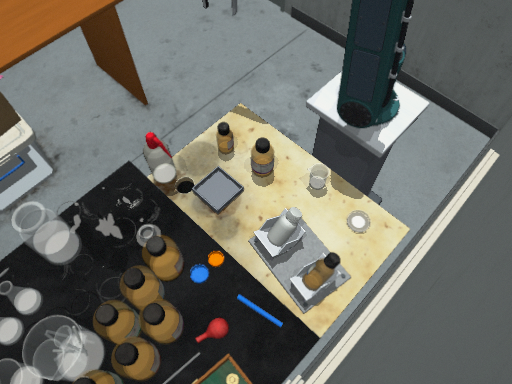

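Top and scene pictures: the white bottle leans in the right bay (top px 208,168), which is the wide one. The kept brown is in the left bay (156,156), the large brown at (277,215), and the tray at (291,170). So the large brown goes into the wide bay. I'm moving to a tilted view along the bay axis.

Request:
apply_moves --pt "0 0 -0.109 0.02 0.04 0.02 100" --pt "0 0 -0.218 0.04 0.08 0.04 100" --pt "0 0 -0.327 0.06 0.12 0.06 100" --pt "0 0 -0.436 0.08 0.16 0.08 100" --pt "0 0 -0.545 0.1 0.2 0.1 100"

```text
time: 1.7
tool_pos: [0.2966, -0.3122, 0.3064]
ee_rot: [3.141, -0.001, -0.185]
wrist_force: [0.7, -0.0, 0.2]
width: 0.0939
finger_force: 0.0
```

Request:
apply_moves --pt "-0.022 -0.12 0 0.022 0.044 0 100" --pt "-0.044 -0.24 0 0.044 0.088 0 100" --pt "-0.065 -0.36 0 0.066 0.132 0 100" --pt "-0.087 -0.48 0 0.088 0.176 0 100" --pt "-0.109 -0.601 0 0.11 0.22 0 100"

```text
time: 2.2
tool_pos: [0.4065, -0.0929, 0.3069]
ee_rot: [-3.14, -0.619, -0.183]
wrist_force: [0.7, 0.9, -0.3]
width: 0.0941
finger_force: 0.0
```

Request:
apply_moves --pt "0 0 0 0.013 0.046 -0.013 100" --pt "0 0 0 0.026 0.092 -0.027 100" --pt "0 0 0 0.039 0.138 -0.04 100" --pt "0 0 0 0.052 0.184 -0.054 100" --pt "0 0 0 0.065 0.231 -0.068 100"

```text
time: 2.7
tool_pos: [0.4677, 0.1283, 0.2415]
ee_rot: [-3.14, -0.614, -0.179]
wrist_force: [0.9, -0.8, -0.1]
width: 0.0942
finger_force: 0.0
```

Run:
```python
from h import *
o=get_obs(); print(o['time'],o['tool_pos'],o['ee_rot'],o['joint_positions'],o['wrist_force'])
s=cam('wrist'); cv2.imwrite('pics/w1.png',s['pixels'][:,:,::-1]); print(-s['R'].T@s['t'], s['R'][2])
for n,z in dict(wide_bay=.016,narrow_bay=.016,stand=0,white_bottle=.0309,kept_brown=.0309).items():
    for r in place_of('wrist',n)[:2]: print(n,round(r['score'],2),np.round(r['pixel']),np.round(atz(s,r['pixel'],z),3))
```

```text
2.7 [0.46773528 0.12829981 0.24151427] [-3.13997882 -0.61358091 -0.17896335] [ 0.36594577 -0.46021357  1.88457413 -0.32529778  1.19322032  2.15437178] [ 0.94297579 -0.79914448 -0.09548425]
[0.43015496 0.13535422 0.43543078] [ 0.32046869 -0.0563815  -0.94557969]
wide_bay 0.88 [245. 178.] [0.594 0.123 0.016]
narrow_bay 0.9 [158. 179.] [0.619 0.27  0.016]
white_bottle 0.63 [248. 165.] [0.611 0.115 0.031]
```

View pics/w1.png

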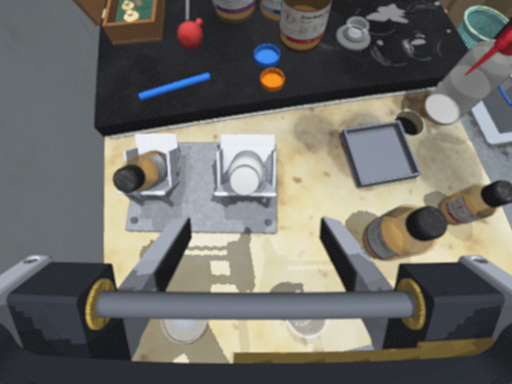

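Wrist picture: the white bottle's cap centre is at about (243,180), and the stand's near corners are at (127,231) and (277,233). The back panel tops are near y=135.

Run:
```python
from h import *
s=cam('wrist'); g=cv2.imread('pics/w1.png'); print(get_obs()['tool_pos'])
A=atz(s,(127.5,231),.008);B=atz(s,(277,233),.008);print(A,B,np.linalg.norm(A-B),np.arctan2(-(A-B)[0],(A-B)[1]))
C=atz(s,(277.5,143),.008);print('right edge',C)
def bay(x0,y0,yaw):
    Rb=(R.from_euler('z',yaw)*R.from_euler('y',-np.radians(35))).as_matrix(); return Rb
for yaw in [-.18]:
    Rb=bay(0,0,yaw); h=Rb@[.026,0,.113]; print('cap centre rel',h, 'cap at', atz(s,(243,180),.016+h[2]), 'W=',atz(s,(243,180),.016+h[2])-h)
im=g.copy()
def draw(W,yaw,col):
    Rb=bay(0,0,yaw)
    for y in(-.04,.04):
        P=np.array([[0,y,.075],[0,y,0],[.075,y,0]])@Rb.T+W
        cv2.polylines(im,[np.int32(np.round(proj(s,P)*1))],False,col,1)
    for z,r in((.113,.019),(.09,.026)):
        t=np.linspace(0,6.28,40);P=np.c_[.026+r*np.cos(t),r*np.sin(t),0*t+z]@Rb.T+W
        cv2.polylines(im,[np.int32(np.round(proj(s,P)))],True,col,1)
M=(A+B)/2+0.0825*np.array([np.cos(.18),-np.sin(.18),0]);print('stand centre',M)
draw(np.array([.5935,.118,.016]),-.18,(0,0,255))
cv2.imwrite('pics/w1b.png',cv2.resize(im[110:250,100:340],None,fx=3.3,fy=3.3,interpolation=cv2.INTER_CUBIC))
```

```text
[0.46826273 0.12393603 0.24208821]
[0.54154227 0.32349615 0.008     ] [0.49530202 0.08458338 0.008     ] 0.24334640056972637 -0.19118070902974665
right edge [0.65415181 0.05011675 0.008     ]
cap centre rel [-0.04281312  0.00779068  0.10747717] cap at [0.55066316 0.12550644 0.12347717] W= [0.59347628 0.11771575 0.016     ]
stand centre [0.59958925 0.18926982 0.008     ]
```

View pics/w1b.png

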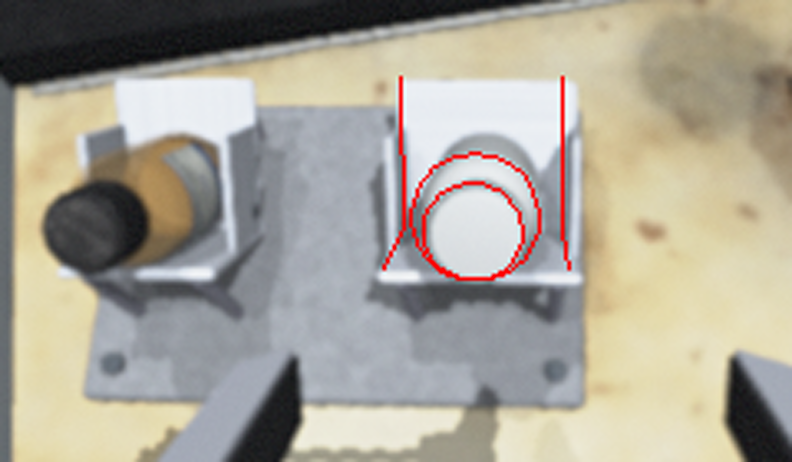

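The projected bay and bottle model fits the picture to about 1 px, once the bay centre shifts about 1.5 mm to the right. I'm moving to the pre-grasp pose.

Request:
apply_moves --pt "0 0 0 0.02 -0.003 -0.03 100" --pt "0 0 0 0.042 -0.006 -0.06 100" --pt "0 0 0 0.063 -0.01 -0.09 100" --pt "0 0 0 0.063 -0.01 -0.09 100" --pt "0 0 0 0.063 -0.01 -0.09 100"

```text
time: 3.55
tool_pos: [0.5312, 0.1132, 0.1516]
ee_rot: [-3.141, -0.611, -0.185]
wrist_force: [0.1, -0.5, -0.0]
width: 0.0942
finger_force: 0.0
```

Request:
apply_moves --pt "0 0 0 0.003 0.014 -0.003 100" --pt "0 0 0 0.003 0.014 -0.003 100" --pt "0 0 0 0.02 0.011 -0.028 100" --pt "0 0 0 0.037 0.008 -0.053 100" --pt "0 0 0 0.054 0.005 -0.078 100"

```text
time: 4.05
tool_pos: [0.5866, 0.1204, 0.0757]
ee_rot: [-3.139, -0.616, -0.182]
wrist_force: [-0.2, -0.2, 0.1]
width: 0.0934
finger_force: 0.0
```

Request:
apply_moves --pt "0 0 0 0 0 0 100" --pt "0 0 0 0 0 0 40" --pt "0 0 0 0 0 0 30" --pt "0 0 0 0 0 0 20" --pt "0 0 0 0 0 0 20"

```text
time: 4.55
tool_pos: [0.5854, 0.121, 0.0749]
ee_rot: [-3.14, -0.613, -0.181]
wrist_force: [0.2, 0.6, -1.1]
width: 0.0657
finger_force: 0.0
```

Request:
apply_moves --pt "0 0 0 0 0 0 20" --pt "0 0 0 0 0 0 20" --pt "0 0 0 0 0 0 20" --pt "0 0 0 0 0 0 20" --pt "0 0 0 0 0 0 20"

```text
time: 5.05
tool_pos: [0.5852, 0.1208, 0.0735]
ee_rot: [-3.14, -0.612, -0.181]
wrist_force: [-2.7, 2.3, 3.3]
width: 0.0494
finger_force: 30.0
```

Request:
apply_moves --pt "0 0 0 -0.006 0.001 0.008 20" --pt "0 0 0 -0.014 0.002 0.02 20" --pt "0 0 0 -0.028 0.005 0.041 20" --pt "0 0 0 -0.042 0.008 0.062 20" --pt "0 0 0 -0.056 0.01 0.082 20"

```text
time: 5.55
tool_pos: [0.5274, 0.1303, 0.1549]
ee_rot: [3.141, -0.608, -0.18]
wrist_force: [0.1, 0.4, -0.3]
width: 0.0491
finger_force: 30.0
```

Request:
apply_moves --pt "0 0 0 0 -0.0 0.02 20" --pt "0 0 0 0 -0.0 0.04 20" --pt "0 0 0 0 -0.0 0.06 20" --pt "0 0 0 0 0 0.08 20" --pt "0 0 0 0 0 0.08 20"

```text
time: 6.05
tool_pos: [0.5298, 0.1308, 0.2387]
ee_rot: [-3.138, -0.616, -0.182]
wrist_force: [0.3, -0.2, 0.2]
width: 0.0493
finger_force: 30.0
```

Run:
```python
from h import *
o=get_obs(); print(o['tool_pos'],o['joint_positions'],o['width'],o['finger_force'])
s=cam('wrist'); a=s['pixels'][:,:,::-1]; s=cam('scene'); b=s['pixels'][:,:,::-1]
cv2.imwrite('pics/w2.png',cv2.resize(np.hstack([a,b]),(800,300)))
for n in('tray','large_brown'):
  for c in('top','scene'):
    s=cam(c)
    for r in masks_of(c,n)[:1]:
        m=np.argwhere(r['mask'])[:,::-1]; print(n,c,r['score'],r['extent'],atz(s,m.mean(0),.01 if n=='tray' else .065))
```

```text
[0.52978353 0.13084515 0.23873373] [ 0.31265969 -0.32044892  1.79803066 -0.30525174  1.12447303  2.12057984] 0.049280192049366046 29.982213381445035
tray scene 0.82 [190.7, 166.6, 244.7, 213.3] [ 0.60468656 -0.12157204  0.01      ]
large_brown top 0.91 [261.6, 200.0, 293.0, 231.8] [ 0.45800968 -0.07810961  0.065     ]
large_brown scene 0.58 [251.3, 139.1, 273.8, 176.9] [ 0.45864827 -0.07648495  0.065     ]
```

View pics/w2.png

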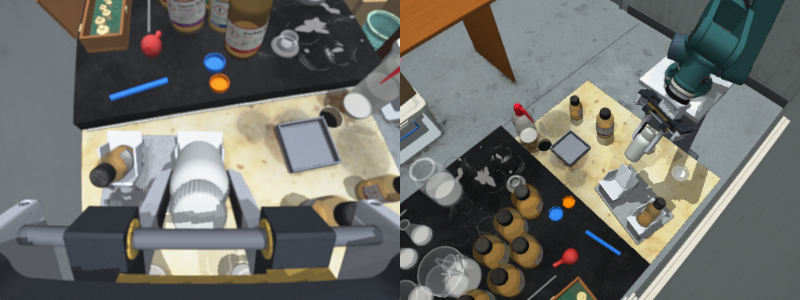

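White is held straight in the fingers, the bay is empty, and the tray is clear. I'm going upright and over the tray.

Request:
apply_moves --pt "0.022 0.12 0 0.012 -0.04 0 20" --pt "0.044 0.24 0 0.025 -0.08 0 20" --pt "0.066 0.36 0 0.037 -0.12 0 20" --pt "0.088 0.48 0 0.05 -0.16 0 20" --pt "0.11 0.603 0 0.062 -0.2 0 20"

```text
time: 7.05
tool_pos: [0.5918, -0.0716, 0.2362]
ee_rot: [-3.141, 0.004, -0.181]
wrist_force: [0.9, 1.0, 0.0]
width: 0.0497
finger_force: 30.0
```

Request:
apply_moves --pt "0 0 0 0.013 -0.046 -0.02 20" --pt "0 0 0 0.013 -0.046 -0.05 20" --pt "0 0 0 0.013 -0.046 -0.08 20" --pt "0 0 0 0.013 -0.046 -0.11 20" --pt "0 0 0 0.013 -0.046 -0.11 20"

```text
time: 7.55
tool_pos: [0.6008, -0.115, 0.1186]
ee_rot: [-3.14, 0.014, -0.181]
wrist_force: [0.1, -0.4, -2.0]
width: 0.0491
finger_force: 30.0
```

Run:
```python
from h import *
o=get_obs(); print(o['time'],o['tool_pos'],o['ee_rot'])
s=cam('top'); a=s['pixels'][:,:,::-1]; s=cam('scene'); b=s['pixels'][:,:,::-1]
cv2.imwrite('pics/w3.png',np.hstack([cv2.resize(a[110:220,220:370],(400,293)),cv2.resize(b[110:220,150:300],(400,293))]))
```

```text
7.55 [ 0.60076557 -0.11495299  0.11860908] [-3.1402579   0.0135853  -0.18088079]
```

View pics/w3.png

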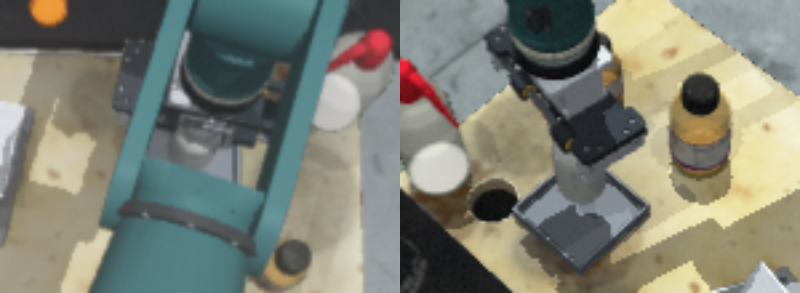

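Request:
apply_moves --pt "0 0 0 0 0 -0.02 20" --pt "0 0 0 0 0 -0.04 20" --pt "0 0 0 0 0 -0.05 20" --pt "0 0 0 0 0 -0.055 20" --pt "0 0 0 0 0 -0.055 20"

```text
time: 8.15
tool_pos: [0.6044, -0.1155, 0.0707]
ee_rot: [-3.141, 0.001, -0.18]
wrist_force: [0.1, 0.3, -1.1]
width: 0.0498
finger_force: 30.0
```

Request:
apply_moves --pt "0 0 0 0 0 -0.001 20" --pt "0 0 0 0 0 -0.002 20" --pt "0 0 0 0 0 -0.003 20" --pt "0 0 0 0 0 -0.004 20" --pt "0 0 0 0 0 -0.004 20"

```text
time: 8.65
tool_pos: [0.6039, -0.1154, 0.0659]
ee_rot: [-3.141, 0.002, -0.18]
wrist_force: [0.3, -0.4, -0.8]
width: 0.0492
finger_force: 30.0
```

Request:
apply_moves --pt "0 0 0 0 0 -0.001 20" --pt "0 0 0 0 0 -0.002 20" --pt "0 0 0 0 0 -0.003 20" --pt "0 0 0 0 0 -0.004 20" --pt "0 0 0 0 0 -0.005 20"

```text
time: 9.15
tool_pos: [0.604, -0.1155, 0.0608]
ee_rot: [-3.141, 0.002, -0.18]
wrist_force: [0.3, 0.2, -1.2]
width: 0.0492
finger_force: 30.0
```

Request:
apply_moves --pt "0 0 0 0 0 -0.001 20" --pt "0 0 0 0 0 -0.002 20" --pt "0 0 0 0 0 -0.002 20" --pt "0 0 0 0 0 -0.003 20" --pt "0 0 0 0 0 -0.003 20"

```text
time: 9.65
tool_pos: [0.6039, -0.1154, 0.0578]
ee_rot: [-3.141, 0.002, -0.18]
wrist_force: [0.8, 0.3, -1.1]
width: 0.0494
finger_force: 30.0
```

Request:
apply_moves --pt "0 0 0 0 0 -0.001 20" --pt "0 0 0 0 0 -0.002 20" --pt "0 0 0 0 0 -0.002 20" --pt "0 0 0 0 0 -0.003 20" --pt "0 0 0 0 0 -0.003 20"

```text
time: 10.15
tool_pos: [0.6042, -0.1155, 0.0554]
ee_rot: [-3.141, 0.002, -0.18]
wrist_force: [-0.5, -0.5, -0.9]
width: 0.049
finger_force: 30.0
```

Request:
apply_moves --pt "0 0 0 0 0 -0.001 20" --pt "0 0 0 0 0 -0.001 20" --pt "0 0 0 0 0 -0.002 20" --pt "0 0 0 0 0 -0.002 20" --pt "0 0 0 0 0 -0.002 20"

```text
time: 10.65
tool_pos: [0.6048, -0.1155, 0.0552]
ee_rot: [-3.141, -0.0, -0.18]
wrist_force: [-0.9, 1.2, 7.7]
width: 0.0495
finger_force: 30.0
```

Contact made with the floor. Releasing and lifting away.

Request:
apply_moves --pt "0 0 0 0 0 0.001 60" --pt "0 0 0 0 0 0.001 80" --pt "0 0 0 0 0 0.001 100" --pt "0 0 0 0 0 0.001 100" --pt "0 0 0 0 0 0.001 100"

```text
time: 11.15
tool_pos: [0.6037, -0.1154, 0.0534]
ee_rot: [-3.141, 0.003, -0.18]
wrist_force: [1.4, 0.2, 0.3]
width: 0.0851
finger_force: 0.0
```

Request:
apply_moves --pt "0 0 0 0 0 0.0 100" --pt "0 0 0 0 0 0.03 100" --pt "0 0 0 0 0 0.06 100" --pt "0 0 0 0 0 0.1 100" --pt "0 0 0 0 0 0.14 100"

```text
time: 11.65
tool_pos: [0.6035, -0.1153, 0.1948]
ee_rot: [-3.141, 0.003, -0.18]
wrist_force: [0.7, -0.1, 0.3]
width: 0.0939
finger_force: 0.0
```

Request:
apply_moves --pt "0 0 0 -0.02 0.005 0.02 100" --pt "0 0 0 -0.06 0.015 0.02 100" --pt "0 0 0 -0.1 0.025 0.02 100" --pt "0 0 0 -0.146 0.037 0.02 100" --pt "0 0 0 -0.146 0.037 0.02 100"

```text
time: 12.15
tool_pos: [0.4529, -0.0768, 0.2133]
ee_rot: [-3.141, 0.005, -0.18]
wrist_force: [-0.5, -0.6, 0.3]
width: 0.0941
finger_force: 0.0
```

Run:
```python
from h import *
o=get_obs(); print(o['time'],o['tool_pos'],o['ee_rot'],o['width'])
s=cam('wrist'); w=s['pixels'][:,:,::-1]; cv2.imwrite('pics/w4.png',w)
for n,z in(('large_brown',.142),):
    for r in masks_of('wrist',n)[:2]: m=np.argwhere(r['mask'])[:,::-1]; print(r['score'],r['extent'])
    for r in place_of('wrist',n)[:2]: print(r['score'],r['pixel'],atz(s,r['pixel'],0))
print('proj expected cap', proj(s,[[.4585,-.0775,.142],[.4585,-.0775,0],[.4785,-.0775,.142],[.4385,-.0775,.142]]), 'tcp',proj(s,[o['tool_pos']]))
s=cam('scene');
for r in masks_of('scene','white_bottle')[:1]: print(r['score'],r['extent'],proj(s,[[.605,-.115,.004],[.605,-.115,.117]]))
for r in place_of('scene','white_bottle')[:1]: print(r['score'],r['pixel'],atz(s,r['pixel'],.004))
```

```text
12.15 [ 0.45291234 -0.07676176  0.2132543 ] [-3.14073141  0.00531068 -0.17998927] 0.09410946992789557
0.68 [227.0, 142.5, 284.7, 209.3]
0.84 [254.3, 165.4] [ 0.45490706 -0.07508661  0.        ]
proj expected cap [[255.49055744 190.09371653]
 [255.45809435 162.78559908]
 [251.76862518 170.4598483 ]
 [259.05687438 208.9072133 ]] tcp [[255.89508201 225.41351301]]
0.95 [207.9, 166.8, 228.2, 197.2] [[218.96993157 191.29929653]
 [215.58576566 171.25263727]]
0.72 [217.3, 194.1] [ 0.61506111 -0.11171628  0.004     ]
```

View pics/w4.png

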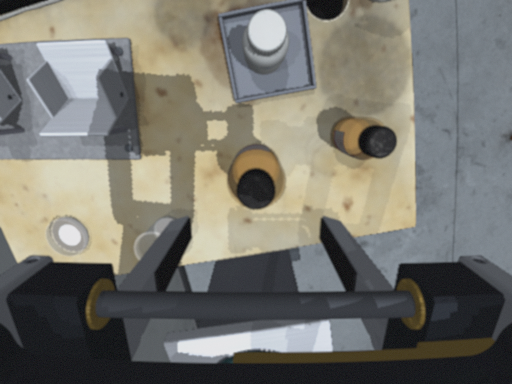

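White stands upright in the tray at px (267,40). The large bottle's cap is centred at (256,188), within 1–2 mm of the prediction. I'm going down over it for a body grip.

Request:
apply_moves --pt "0 0 0 0.003 0 -0.03 100" --pt "0 0 0 0.003 0 -0.065 100" --pt "0 0 0 0.003 0 -0.1 100" --pt "0 0 0 0.003 0 -0.13 100" --pt "0 0 0 0.003 0 -0.149 100"

```text
time: 12.95
tool_pos: [0.4605, -0.0784, 0.0619]
ee_rot: [-3.141, 0.007, -0.18]
wrist_force: [0.1, 0.3, 0.7]
width: 0.0943
finger_force: 0.0
```

Request:
apply_moves --pt "0 0 0 0 0 0 80" --pt "0 0 0 0 0 0 60" --pt "0 0 0 0 0 0 60" --pt "0 0 0 0 0 0 40" --pt "0 0 0 0 0 0 40"

```text
time: 13.45
tool_pos: [0.4625, -0.079, 0.0667]
ee_rot: [3.141, -0.002, -0.18]
wrist_force: [0.9, -0.6, 2.5]
width: 0.0677
finger_force: 30.0
```

Request:
apply_moves --pt "0 0 0 0 0 0 30" --pt "0 0 0 0 0 0 30" --pt "0 0 0 0 0 0 30" --pt "0 0 0 0 0 0 30" --pt "0 0 0 0 0 0 30"

```text
time: 13.95
tool_pos: [0.4625, -0.079, 0.0667]
ee_rot: [3.141, -0.002, -0.18]
wrist_force: [0.7, -1.4, 6.1]
width: 0.0677
finger_force: 30.0
```

Large bottle gripped. I'm lifting it and looking at the empty bay before the transfer.

Request:
apply_moves --pt "0 0 0 0 0 0.01 30" --pt "0 0 0 0 0 0.03 30" --pt "0 0 0 0 0 0.06 30" --pt "0 0 0 0 0 0.09 30" --pt "0 0 0 0 0 0.12 30"

```text
time: 14.45
tool_pos: [0.4597, -0.0779, 0.185]
ee_rot: [-3.14, 0.006, -0.18]
wrist_force: [-0.5, 0.3, -2.2]
width: 0.0676
finger_force: 29.9
```

Request:
apply_moves --pt "0 0 0 0.0 0.03 0.02 30" --pt "0 0 0 -0.005 0.06 0.04 30" --pt "0 0 0 -0.01 0.09 0.06 30" --pt "0 0 0 -0.01 0.1 0.07 30" --pt "0 0 0 -0.01 0.1 0.07 30"

```text
time: 14.95
tool_pos: [0.4512, 0.0225, 0.2561]
ee_rot: [-3.141, 0.0, -0.178]
wrist_force: [-0.4, -0.8, -2.8]
width: 0.0674
finger_force: 29.9
```

Run:
```python
from h import *
import pickle
o=get_obs(); print(o['time'],o['tool_pos'],o['ee_rot'],o['width'],o['finger_force'])
W=np.array([.5935,.1170,.016]);yaw=-.182
Rb=(R.from_euler('z',yaw)*R.from_euler('y',-np.radians(35))).as_matrix()
tiles=[]
for c in('wrist','scene'):
    s=cam(c); im=s['pixels'][:,:,::-1]; k=4 if c=='wrist' else 8
    pickle.dump(s,open(c+'.pkl','wb'))
    p0=proj(s,[W+Rb@[.02,0,.02]])[0]; h=(400/k/2,500/k/2)
    x0,y0=int(max(0,p0[0]-h[0])),int(max(0,p0[1]-h[1]))
    cr=cv2.resize(im[y0:y0+500//k,x0:x0+400//k],None,fx=k,fy=k,interpolation=cv2.INTER_CUBIC)
    print(c,x0,y0,k)
    for y in(-.04,.04):
        P=np.array([[0,y,.075],[0,y,0],[.075,y,0]])@Rb.T+W
        cv2.polylines(cr,[np.int32((proj(s,P)-[x0,y0]+.5)*k)],False,(0,0,255),1)
        P=np.array([[0,y,.044],[.054,y,.044],[.054,y,0]])@Rb.T+W
        cv2.polylines(cr,[np.int32((proj(s,P)-[x0,y0]+.5)*k)],False,(0,160,0),1)
    tiles.append(cv2.copyMakeBorder(cr,0,500-cr.shape[0],0,400-cr.shape[1],cv2.BORDER_CONSTANT))
cv2.imwrite('pics/bay.png',np.hstack(tiles))
```

```text
14.95 [0.45117105 0.0224989  0.25612142] [-3.14095923e+00  3.27738668e-04 -1.77833795e-01] 0.0673933185606936 29.944491740316153
wrist 120 14 4
scene 253 202 8
```

View pics/bay.png

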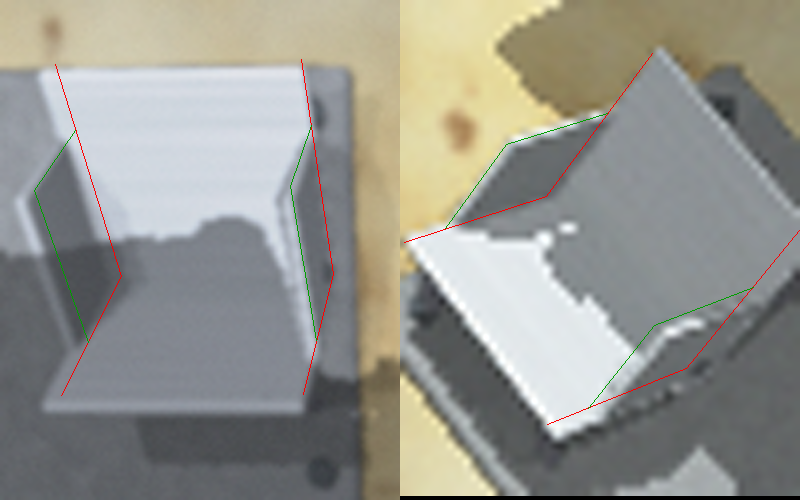

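Run:
```python
from h import *
import pickle
W=np.array([.5935,.1170,.016])
Rb=(R.from_euler('z',-.182)*R.from_euler('y',-np.radians(35))).as_matrix()
for c,px,b in(('wrist',(174/4+120-.5,405/4+14-.5),[0,0,.075]),('wrist',(171/4+120-.5,68/4+14-.5),[.075,0,0]),('scene',(86/8+253-.5,338/8+202-.5),[0,0,.075])):
    s=pickle.load(open(c+'.pkl','rb')); P=W+Rb@b; print(c,np.round((atz(s,px,P[2])-P)*1000,1))
```

```text
wrist [-2.7  3.4  0. ]
wrist [-1.4  2.6 -0. ]
scene [107.2 -10.   -0. ]
```

Run:
```python
from h import *
import pickle
W=np.array([.5935,.1170,.016])
Rb=(R.from_euler('z',-.182)*R.from_euler('y',-np.radians(35))).as_matrix()
s=pickle.load(open('scene.pkl','rb')); P=W+Rb@[.075,0,0]; print(np.round((atz(s,(86/8+253-.5,338/8+202-.5),P[2])-P)*1000,1))
```

```text
[-1.   4.1 -0. ]
```

Overlay against the two cameras: the bay is really about 1.5 mm nearer and 3.3 mm further left than assumed, so W≈(0.592, 0.120). Both views agree. I'm transferring with the tilt.

Request:
apply_moves --pt "-0.022 -0.12 0 0.016 0.022 -0.004 30" --pt "-0.044 -0.24 0 0.032 0.044 -0.008 30" --pt "-0.066 -0.36 0 0.048 0.066 -0.012 30" --pt "-0.088 -0.48 0 0.064 0.088 -0.016 30" --pt "-0.11 -0.602 0 0.078 0.109 -0.02 30"

```text
time: 15.55
tool_pos: [0.529, 0.1297, 0.2331]
ee_rot: [3.14, -0.612, -0.182]
wrist_force: [0.4, -1.0, -3.8]
width: 0.0676
finger_force: 29.9
```

Request:
apply_moves --pt "0 0 0 0 0 0 30" --pt "0 0 0 0 0 -0.02 30" --pt "0 0 0 0 0 -0.04 30" --pt "0 0 0 0 0 -0.06 30" --pt "0 0 0 0 0 -0.06 30"

```text
time: 16.05
tool_pos: [0.5265, 0.1278, 0.1691]
ee_rot: [3.135, -0.599, -0.18]
wrist_force: [-0.8, -0.5, -2.9]
width: 0.0678
finger_force: 29.9
```

Run:
```python
from h import *
o=get_obs(); print(o['time'],o['tool_pos'],o['ee_rot'],o['width'])
W=np.array([.592,.1203,.016]);Rb=(R.from_euler('z',-.182)*R.from_euler('y',-np.radians(35))).as_matrix()
T=o['tool_pos']; print('tcp in bay',Rb.T@(T-W), 'dx to seated',W+Rb@[.0385,0,.0667]-T)
ax=(R.from_euler('xyz',o['ee_rot']).as_matrix()); print('axis err',Rb.T@-ax[:,2])
s=cam('scene'); im=s['pixels'][:,:,::-1].copy(); p=proj(s,[T])[0].astype(int);k=5
x0,y0=max(0,p[0]-80),max(0,p[1]-60)
cr=cv2.resize(im[y0:y0+120,x0:x0+160],None,fx=k,fy=k)
B=T+ -ax@[0,0,-.0667]
for z,r in((0,.0345),(.095,.0345),(.142,.02)):
    t=np.linspace(0,6.28,60); P=T+(np.c_[r*np.cos(t),r*np.sin(t),0*t+.0667-z])@ax.T
    cv2.polylines(cr,[np.int32((proj(s,P)-[x0,y0]+.5)*k)],True,(0,0,255),1)
for y in(-.04,.04):
    P=np.array([[0,y,.075],[0,y,0],[.075,y,0]])@Rb.T+W
    cv2.polylines(cr,[np.int32((proj(s,P)-[x0,y0]+.5)*k)],False,(0,255,0),1)
cv2.imwrite('pics/ins.png',cr)
```

```text
16.05 [0.5264821  0.12778255 0.1691035 ] [ 3.13518321 -0.59894011 -0.17990323] 0.06779477644917796
tcp in bay [ 0.03392446 -0.00449957  0.16315069] dx to seated [ 0.0589087  -0.00626621 -0.07638336]
axis err [0.01191461 0.00522732 0.99991536]
```

View pics/ins.png

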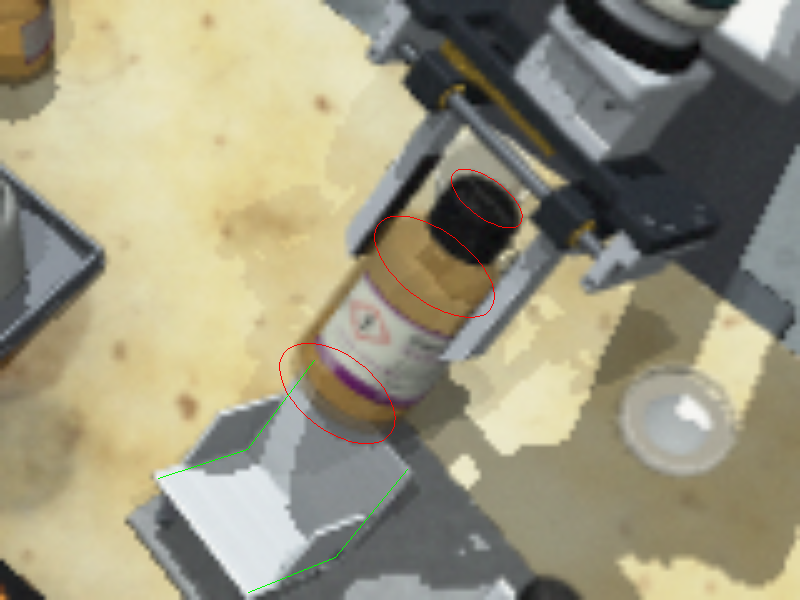

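The bottle is above the bay mouth, parallel to it. The image puts it about 4 mm towards +y of the lagging pose reading, so it is close to mid-bay. I'm letting it settle and then re-reading.

Request:
apply_moves --pt "0 0 0 0 0 0 30" --pt "0 0 0 0 0 0 30" --pt "0 0 0 0 0 0 30" --pt "0 0 0 0 0 0 30" --pt "0 0 0 0 0 0 30"

```text
time: 16.6
tool_pos: [0.5291, 0.1306, 0.1755]
ee_rot: [-3.141, -0.61, -0.18]
wrist_force: [0.5, 0.0, -2.6]
width: 0.0677
finger_force: 29.9
```

```bash
cat > b.py <<'E'
from h import *
o=get_obs(); W=np.array([.592,.1203,.016]);Rb=(R.from_euler('z',-.182)*R.from_euler('y',-np.radians(35))).as_matrix()
T=o['tool_pos']; print(o['time'],T,o['ee_rot'],'bay',Rb.T@(T-W),'todo',W+Rb@[.0385,0,.0667]-T,'F',Rb.T@o['wrist_force'])
ax=R.from_euler('xyz',o['ee_rot']).as_matrix()
s=cam('scene'); r=masks_of('scene','large_brown')
m=r[0]['mask'].astype(np.uint8); print(r[0]['score'])
# fit shift of the bottle about tool pose by silhouette overlap
best=[]
for dx in np.arange(-.008,.009,.002):
  for dy in np.arange(-.008,.009,.002):
    pts=[]
    for z,rr in((0,.0345),(.095,.0345),(.115,.02),(.142,.02)):
        t=np.linspace(0,6.28,40); pts.append(T+Rb@[dx,dy,0]+np.c_[rr*np.cos(t),rr*np.sin(t),0*t+.0667-z]@ax.T)
    q=np.zeros_like(m); cv2.fillConvexPoly(q,cv2.convexHull(np.int32(np.round(proj(s,np.vstack(pts))))),1)
    best.append(((m&q).sum()/(m|q).sum(),dx,dy))
print([tuple(np.round(b,3)) for b in sorted(best)[-4:]])
E
python3 b.py
```

```text
16.6 [0.52912833 0.13063546 0.17554137] [-3.14097358 -0.61045709 -0.18038718] bay [ 0.03932595 -0.00121482  0.16722772] todo [ 0.05626247 -0.00911913 -0.08282123] F [-1.06638837  0.13254824 -2.42687074]
0.6
[(np.float64(0.806), np.float64(-0.006), np.float64(-0.002)), (np.float64(0.806), np.float64(-0.002), np.float64(0.0)), (np.float64(0.808), np.float64(-0.006), np.float64(0.002)), (np.float64(0.818), np.float64(-0.008), np.float64(-0.002))]
```

Request:
apply_moves --pt "0 0 0 0.008 -0.001 -0.012 30" --pt "0 0 0 0.017 -0.002 -0.025 30" --pt "0 0 0 0.025 -0.003 -0.037 30" --pt "0 0 0 0.034 -0.005 -0.05 30" --pt "0 0 0 0.034 -0.005 -0.05 30"

```text
time: 17.2
tool_pos: [0.5728, 0.1268, 0.1386]
ee_rot: [-3.132, -0.637, -0.183]
wrist_force: [4.3, 0.2, 9.6]
width: 0.0675
finger_force: 30.0
```

Request:
apply_moves --pt "0 0 0 0.003 -0.001 -0.005 30" --pt "0 0 0 0.006 -0.001 -0.009 30" --pt "0 0 0 0.009 -0.002 -0.013 30" --pt "0 0 0 0.012 -0.002 -0.018 30" --pt "0 0 0 0.012 -0.002 -0.018 30"

```text
time: 17.7
tool_pos: [0.5814, 0.1247, 0.1152]
ee_rot: [-3.135, -0.627, -0.181]
wrist_force: [4.2, -0.4, 5.7]
width: 0.0681
finger_force: 30.0
```

```bash
python3 b.py
```

```text
17.7 [0.58140749 0.12471394 0.11524406] [-3.13504444 -0.62697517 -0.18141592] bay [0.04773606 0.00242383 0.08772948] todo [ 0.00398331 -0.00319761 -0.02252392] F [6.73110354 0.40010097 2.20803631]
0.83
[(np.float64(0.772), np.float64(-0.006), np.float64(-0.002)), (np.float64(0.772), np.float64(-0.002), np.float64(-0.002)), (np.float64(0.773), np.float64(-0.008), np.float64(-0.004)), (np.float64(0.774), np.float64(-0.004), np.float64(-0.002))]
```

The back is pushing the bottle outward gently (about 7 N). I'm easing off along bay x and checking.

Request:
apply_moves --pt "0 0 0 0.003 0 0.002 30" --pt "0 0 0 0.005 -0.001 0.0035 30" --pt "0 0 0 0.005 -0.001 0.0035 30" --pt "0 0 0 0.005 -0.001 0.0035 30" --pt "0 0 0 0.005 -0.001 0.0035 30"

```text
time: 18.3
tool_pos: [0.5825, 0.1234, 0.1137]
ee_rot: [-3.138, -0.617, -0.181]
wrist_force: [4.7, 1.5, 6.0]
width: 0.0681
finger_force: 30.0
```

```bash
python3 b.py
```

```text
18.3 [0.5824955  0.12338536 0.11372244] [-3.137968   -0.61677654 -0.1809119 ] bay [0.0479368  0.00131412 0.08573137] todo [ 0.0028953  -0.00186903 -0.02100231] F [7.00585611 2.32349553 2.43069177]
0.89
[(np.float64(0.764), np.float64(-0.008), np.float64(-0.004)), (np.float64(0.764), np.float64(-0.004), np.float64(-0.002)), (np.float64(0.767), np.float64(-0.008), np.float64(-0.002)), (np.float64(0.768), np.float64(-0.006), np.float64(-0.002))]
```

Request:
apply_moves --pt "0 0 0 0.003 0 0.002 30" --pt "0 0 0 0.005 -0.001 0.0035 30" --pt "0 0 0 0.005 -0.001 0.0035 30" --pt "0 0 0 0.005 -0.001 0.0035 30" --pt "0 0 0 0.005 -0.001 0.0035 30"

```text
time: 18.9
tool_pos: [0.5842, 0.1213, 0.1127]
ee_rot: [3.141, -0.608, -0.18]
wrist_force: [1.4, 1.3, -0.8]
width: 0.0676
finger_force: 30.0
```

```bash
python3 b.py
python3 - <<'E'
from h import *
s=cam('scene'); im=s['pixels'][:,:,::-1]; p=proj(s,[[.575,.125,.08]])[0].astype(int)
cv2.imwrite('pics/ins2.png',cv2.resize(im[p[1]-45:p[1]+45,p[0]-60:p[0]+60],None,fx=6.5,fy=6.5,interpolation=cv2.INTER_CUBIC))
E
```

```text
18.9 [0.58417254 0.12126483 0.11266589] [ 3.14061312 -0.60751751 -0.17986826] bay [ 0.04899625 -0.00046785  0.08369972] todo [ 0.00121826  0.0002515  -0.01994576] F [ 0.48000646  1.48551105 -1.31345991]
0.62
[(np.float64(0.775), np.float64(-0.006), np.float64(-0.002)), (np.float64(0.775), np.float64(-0.006), np.float64(-0.004)), (np.float64(0.776), np.float64(-0.008), np.float64(-0.004)), (np.float64(0.781), np.float64(-0.004), np.float64(-0.002))]
```

View pics/ins2.png

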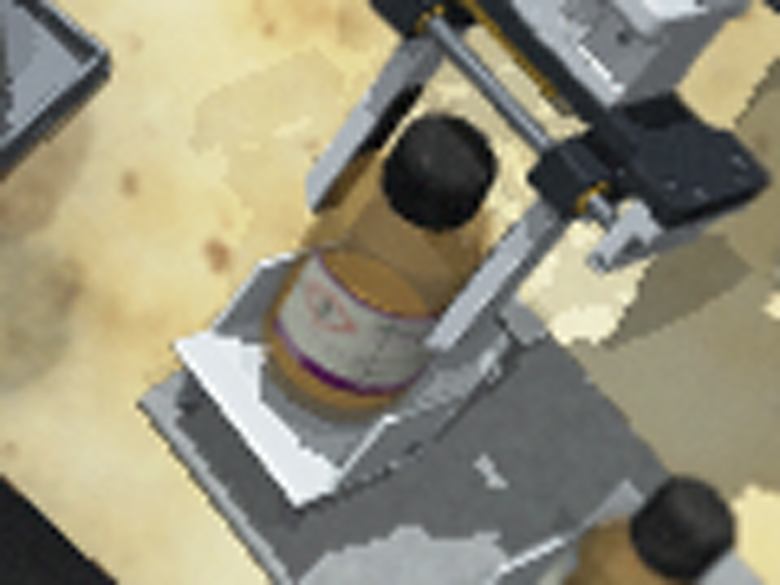

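The picture shows the bottle inside the trough but swung more upright than the tool: cap at (438,170), base front edge at (345,400). I'll quantify the swing numerically.

```bash
cat > fit.py <<'E'
from h import *
from scipy.optimize import differential_evolution as DE
W=np.array([.592,.1203,.016]);Rb=(R.from_euler('z',-.182)*R.from_euler('y',-np.radians(35))).as_matrix()
V=[]
for c in('scene','wrist'):
    s=cam(c)
    for r in masks_of(c,'large_brown')[:1]:
        print(c,r['score'],r['extent'],r['mask'].sum()); V.append((s,r['mask'].astype(np.uint8)))
def fit(V,dz=None):
    def cost(p):
        x,y,z,th=p; A=R.from_euler('y',th).as_matrix(); C=0
        for s,m in V:
            P=[]
            for zz,rr in((0,.0345),(.095,.0345),(.115,.02),(.142,.02)):
                t=np.linspace(0,6.28,32); P.append(np.c_[rr*np.cos(t),rr*np.sin(t),0*t+zz]@A.T+[x,y,z])
            q=np.zeros_like(m)
            h=cv2.convexHull(np.float32(proj(s,np.vstack(P)@Rb.T+W))); cv2.fillConvexPoly(q,np.int32(h*16),1,shift=4)
            C-=(m&q).sum()/max(1,(m|q).sum())
        return C
    r=DE(cost,[(0,.07),(-.01,.01),(-.01,.05),(-.1,.6)],seed=1,maxiter=40,popsize=10); return np.round(r.x,3),round(r.fun,3)
print('base x,y,z in bay, swing to upright')
for v in [V[:1],V]: print(fit(v))
E
python3 fit.py
```

```text
scene 0.89 [265.9, 195.1, 304.8, 243.6] 1092
wrist 0.94 [199.1, 182.6, 309.2, 290.7] 9704
base x,y,z in bay, swing to upright
(array([ 0.01 , -0.007,  0.014,  0.324]), np.float64(-0.904))
(array([ 0.018, -0.001,  0.023,  0.372]), np.float64(-1.815))
```

The bottle has swung about 0.35 rad toward upright in the grip. I'll turn the tool by that much about the grasp point, which brings the bottle parallel to the bay.

Request:
apply_moves --pt "-0.013 -0.069 0 0.001 0 0.001 30" --pt "-0.025 -0.138 0 0.002 0 0.002 30" --pt "-0.038 -0.206 0 0.003 -0.001 0.003 30" --pt "-0.05 -0.275 0 0.004 -0.001 0.004 30" --pt "-0.063 -0.344 0 0.005 -0.001 0.005 30"

```text
time: 19.75
tool_pos: [0.5885, 0.1097, 0.1264]
ee_rot: [-3.13, -0.93, -0.159]
wrist_force: [5.8, 15.0, -11.0]
width: 0.0682
finger_force: 30.0
```

Request:
apply_moves --pt "0 0 0 0 0 0 30" --pt "0 0 0 0 0 0 30" --pt "0 0 0 0 0 0 30" --pt "0 0 0 0 0 0 30" --pt "0 0 0 0 0 0 30"

```text
time: 20.25
tool_pos: [0.5897, 0.109, 0.1289]
ee_rot: [-3.126, -0.931, -0.167]
wrist_force: [0.9, 7.3, -4.9]
width: 0.0684
finger_force: 30.0
```

```bash
cat >> fit.py <<'E'
o=get_obs(); ax=R.from_euler('xyz',o['ee_rot']).as_matrix()
print(o['time'],'ee',o['ee_rot'],'grip pt bay',np.round(Rb.T@(o['tool_pos']-.0188*ax[:,2]-W),4),'F bay',np.round(Rb.T@o['wrist_force'],1),o['width'])
E
python3 fit.py
```

```text
scene 0.63 [260.8, 190.8, 299.0, 243.5] 1257
wrist 0.96 [201.6, 186.4, 311.2, 293.6] 9569
base x,y,z in bay, swing to upright
(array([ 0.055, -0.009,  0.036,  0.213]), np.float64(-0.909))
(array([ 0.049, -0.01 ,  0.027,  0.124]), np.float64(-1.792))
20.45 ee [-3.12576539 -0.93109024 -0.16670238] grip pt bay [ 0.0587 -0.012   0.1104] F bay [-2.2  7.7 -4.4] 0.06786954935249664
```

```bash
python3 -c "
from h import *
o=get_obs(); print(o['joint_positions'],o['qvel'],o['tool_pos'])"
```

```text
[ 0.28499775 -0.22986793  2.11798938 -0.77973097  0.49809902  2.56628564] [ 0.00235609 -0.00110497 -0.00033313  0.0010893   0.00120983  0.0006634 ] [0.58973885 0.10902606 0.12887783]
```

Joint 6 hit its range (2.566). The bottle is round, so I can turn the gripper about the bottle's axis to relieve the joint, and bring it back to mid-width.

Request:
apply_moves --pt "-0.028 0.005 0.041 -0.001 0.003 -0.001 30" --pt "-0.056 0.01 0.082 -0.002 0.006 -0.002 30" --pt "-0.085 0.016 0.123 -0.003 0.009 -0.003 30" --pt "-0.113 0.021 0.164 -0.004 0.012 -0.004 30" --pt "-0.141 0.026 0.205 -0.004 0.0145 -0.0045 30"

```text
time: 20.95
tool_pos: [0.585, 0.1204, 0.1238]
ee_rot: [2.917, -0.898, 0.227]
wrist_force: [0.2, 0.5, -3.4]
width: 0.0679
finger_force: 29.9
```

Request:
apply_moves --pt "0 0 0 0 0 0 30" --pt "0 0 0 0 0 0 30" --pt "0 0 0 0 0 0 30" --pt "0 0 0 0 0 0 30" --pt "0 0 0 0 0 0 30"

```text
time: 21.45
tool_pos: [0.5868, 0.1211, 0.1266]
ee_rot: [2.92, -0.904, 0.225]
wrist_force: [0.0, 0.1, -2.1]
width: 0.0678
finger_force: 29.9
```

```bash
echo "print(o['joint_positions'], 'toolz bay',Rb.T@ax[:,2])" >> fit.py; python3 fit.py
```

```text
wrist 0.7 [202.8, 189.0, 309.9, 292.3] 9450
base x,y,z in bay, swing to upright
(array([ 0.039, -0.002,  0.028,  0.166]), np.float64(-0.976))
(array([ 0.039, -0.002,  0.028,  0.166]), np.float64(-0.976))
21.65 ee [ 2.91954156 -0.90376316  0.22515341] grip pt bay [ 0.0536 -0.002   0.1115] F bay [-1.4 -1.1 -1.9] 0.06782642722856679
[ 0.24835433 -0.25496963  2.13667054 -0.60826754  0.4294823   2.14997794] toolz bay [ 0.30175847  0.10125326 -0.94799241]
```

Request:
apply_moves --pt "-0.006 -0.033 0 0 0 0.0005 30" --pt "-0.012 -0.065 0 0.001 0 0.001 30" --pt "-0.018 -0.098 0 0.001 0 0.0015 30" --pt "-0.024 -0.13 0 0.002 0 0.002 30" --pt "-0.03 -0.163 0 0.002 0 0.0025 30"

```text
time: 22.15
tool_pos: [0.5877, 0.1081, 0.136]
ee_rot: [2.786, -1.033, 0.356]
wrist_force: [-0.4, 1.0, -2.2]
width: 0.0681
finger_force: 29.9
```

Request:
apply_moves --pt "0 0 0 0 0 0 30" --pt "0 0 0 0 0 0 30" --pt "0 0 0 0 0 0 30" --pt "0 0 0 0 0 0 30" --pt "0 0 0 0 0 0 30"

```text
time: 22.65
tool_pos: [0.589, 0.1089, 0.1388]
ee_rot: [2.783, -1.037, 0.36]
wrist_force: [-0.0, -0.3, -2.0]
width: 0.0679
finger_force: 29.9
```

```bash
python3 fit.py
```

```text
scene 0.69 [256.5, 187.0, 303.9, 242.5] 1391
wrist 0.88 [202.8, 184.9, 310.1, 293.6] 9475
base x,y,z in bay, swing to upright
(array([ 0.07 , -0.01 ,  0.044,  0.076]), np.float64(-0.943))
(array([ 0.065, -0.01 ,  0.035, -0.039]), np.float64(-1.73))
22.85 ee [ 2.78290311 -1.03642049  0.35938744] grip pt bay [ 0.0612 -0.0141  0.1177] F bay [-1.3 -0.8 -1.5] 0.06784537530964196
[ 0.23214271 -0.28242986  2.2311699  -1.07871535  0.28281498  2.56571515] toolz bay [ 0.44034498  0.11441226 -0.89050892]
```

Wrist joints are at their limits again, so this extra tilt isn't reachable. I'm returning to the previous orientation, which has 0.17 rad of residual swing. The weight will close that against the back.

```bash
cat > plan.py <<'E'
from h import *
import sys
W=np.array([.592,.1203,.016]);Rb=(R.from_euler('z',-.182)*R.from_euler('y',-np.radians(35))).as_matrix()
def plan(G,rpy=(2.9195,-.9038,.2252)):
    o=get_obs(); A=R.from_euler('xyz',o['ee_rot']); B=R.from_euler('xyz',rpy)
    T=W+Rb@G+.0188*B.as_matrix()[:,2]
    print('turn',np.round((B*A.inv()).as_rotvec(),3),'shift',np.round(T-o['tool_pos'],4))
E
python3 -c "
from plan import *
plan([.0536,0,.112]); plan([.053,0,.098])"
```

```text
turn [ 0.036  0.149 -0.021] shift [-0.0019  0.0144 -0.0114]
turn [ 0.036  0.149 -0.021] shift [ 0.0055  0.013  -0.0232]
```

Request:
apply_moves --pt "0.007 0.03 -0.004 0 0.003 -0.002 30" --pt "0.014 0.06 -0.008 -0.001 0.006 -0.004 30" --pt "0.022 0.09 -0.013 -0.001 0.009 -0.007 30" --pt "0.029 0.12 -0.017 -0.002 0.012 -0.009 30" --pt "0.036 0.149 -0.021 -0.002 0.0145 -0.0115 30"

```text
time: 23.35
tool_pos: [0.5867, 0.1233, 0.1269]
ee_rot: [2.921, -0.902, 0.224]
wrist_force: [0.8, 0.6, -2.9]
width: 0.0682
finger_force: 29.9
```

Request:
apply_moves --pt "0 0 0 0 0 0 30" --pt "0 0 0 0 0 0 30" --pt "0 0 0 0 0 0 30" --pt "0 0 0 0 0 0 30" --pt "0 0 0 0 0 0 30"

```text
time: 23.85
tool_pos: [0.5866, 0.1231, 0.1268]
ee_rot: [2.92, -0.904, 0.225]
wrist_force: [0.8, -0.6, -3.0]
width: 0.068
finger_force: 29.9
```

```bash
python3 fit.py; python3 -c "
from plan import *
plan([.053,0,.098])"
```

```text
scene 0.62 [263.6, 191.1, 307.4, 246.0] 1355
wrist 0.75 [200.6, 189.9, 312.2, 290.2] 9406
base x,y,z in bay, swing to upright
(array([ 0.034, -0.005,  0.02 ,  0.101]), np.float64(-0.962))
(array([0.044, 0.   , 0.029, 0.106]), np.float64(-1.913))
24.05 ee [ 2.9197666  -0.90395913  0.22500844] grip pt bay [ 0.0535 -0.      0.112 ] F bay [-1.4 -0.  -2.1] 0.06827071105157603
[ 0.25418786 -0.25345883  2.13474806 -0.61585677  0.43280621  2.16042445] toolz bay [ 0.30188611  0.10140241 -0.94793582]
turn [-0.  0. -0.] shift [ 0.0075 -0.0014 -0.0118]
```

Request:
apply_moves --pt "0 0 0 0.002 0 -0.004 30" --pt "0 0 0 0.004 -0.001 -0.008 30" --pt "0 0 0 0.006 -0.001 -0.012 30" --pt "0 0 0 0.008 -0.0015 -0.0165 30" --pt "0 0 0 0.008 -0.0015 -0.0165 30"

```text
time: 24.55
tool_pos: [0.5945, 0.1214, 0.109]
ee_rot: [2.92, -0.902, 0.225]
wrist_force: [-0.6, 0.5, -3.1]
width: 0.068
finger_force: 29.9
```

Request:
apply_moves --pt "0 0 0 0.0005 0 -0.001 30" --pt "0 0 0 0.001 0 -0.0015 30" --pt "0 0 0 0.0015 0 -0.002 30" --pt "0 0 0 0.0015 0 -0.002 30" --pt "0 0 0 0.0015 0 -0.002 30"

```text
time: 25.05
tool_pos: [0.5964, 0.1217, 0.1088]
ee_rot: [2.92, -0.904, 0.225]
wrist_force: [-0.1, 0.3, -1.5]
width: 0.0678
finger_force: 29.9
```

```bash
python3 fit.py
```

```text
scene 0.73 [263.1, 198.1, 302.0, 252.1] 1236
wrist 0.67 [199.8, 186.3, 311.4, 294.2] 9378
base x,y,z in bay, swing to upright
(array([ 0.026, -0.007, -0.002,  0.136]), np.float64(-0.942))
(array([0.037, 0.   , 0.007, 0.158]), np.float64(-1.874))
25.25 ee [ 2.91986837 -0.90413781  0.22501634] grip pt bay [0.0508 0.0003 0.0915] F bay [-1.3  0.3 -2.6] 0.06807513850332901
[ 0.24298288 -0.20260551  2.13769653 -0.67494594  0.38323907  2.2207631 ] toolz bay [ 0.3020182   0.10154945 -0.94787801]
```

Request:
apply_moves --pt "0 0 0 0.0005 0 -0.001 30" --pt "0 0 0 0.001 0 -0.0015 30" --pt "0 0 0 0.0015 0 -0.0025 30" --pt "0 0 0 0.0015 0 -0.0025 30" --pt "0 0 0 0.0015 0 -0.0025 30"

```text
time: 25.75
tool_pos: [0.5978, 0.1217, 0.106]
ee_rot: [2.92, -0.904, 0.225]
wrist_force: [-0.5, 1.1, -2.8]
width: 0.0684
finger_force: 29.9
```

Request:
apply_moves --pt "0 0 0 0.0005 0 -0.001 30" --pt "0 0 0 0.001 0 -0.0015 30" --pt "0 0 0 0.001 0 -0.0015 30" --pt "0 0 0 0.001 0 -0.0015 30" --pt "0 0 0 0.001 0 -0.0015 30"

```text
time: 26.25
tool_pos: [0.5989, 0.1217, 0.1047]
ee_rot: [2.92, -0.904, 0.225]
wrist_force: [-0.9, -0.4, -3.4]
width: 0.068
finger_force: 29.9
```

```bash
python3 fit.py
```

```text
scene 0.84 [262.4, 196.6, 302.1, 250.4] 1246
wrist 0.8 [200.6, 186.5, 308.6, 289.5] 9526
base x,y,z in bay, swing to upright
(array([ 0.023, -0.006, -0.01 ,  0.137]), np.float64(-0.939))
(array([0.037, 0.001, 0.003, 0.155]), np.float64(-1.899))
26.45 ee [ 2.91978252 -0.90398274  0.22499736] grip pt bay [0.0505 0.0007 0.0867] F bay [-1.4 -0.1 -1.6] 0.06766547702735427
[ 0.24115006 -0.18978613  2.13690106 -0.69134097  0.37301789  2.23767342] toolz bay [ 0.30190392  0.10141463 -0.94792885]
```

Request:
apply_moves --pt "0 0 0 0.0005 0 -0.001 30" --pt "0 0 0 0.001 0 -0.0015 30" --pt "0 0 0 0.0015 0 -0.0025 30" --pt "0 0 0 0.0015 0 -0.0025 30" --pt "0 0 0 0.0015 0 -0.0025 30"

```text
time: 26.95
tool_pos: [0.6003, 0.1217, 0.102]
ee_rot: [2.92, -0.904, 0.225]
wrist_force: [-0.7, -0.3, -2.3]
width: 0.068
finger_force: 29.9
```

Request:
apply_moves --pt "0 0 0 0.0005 0 -0.001 30" --pt "0 0 0 0.001 0 -0.0015 30" --pt "0 0 0 0.0015 0 -0.0025 30" --pt "0 0 0 0.0015 0 -0.0025 30" --pt "0 0 0 0.0015 0 -0.0025 30"

```text
time: 27.45
tool_pos: [0.6029, 0.1221, 0.1021]
ee_rot: [2.919, -0.908, 0.227]
wrist_force: [-6.6, -0.5, 5.2]
width: 0.0679
finger_force: 29.9
```

Foot contact made (about 8 N). I'm moving the grip toward the back, so the pinned base turns the bottle parallel.

Request:
apply_moves --pt "0 0 0 -0.001 0 0 30" --pt "0 0 0 -0.002 0 -0.001 30" --pt "0 0 0 -0.003 0.0005 -0.0015 30" --pt "0 0 0 -0.004 0.0005 -0.002 30" --pt "0 0 0 -0.004 0.0005 -0.002 30"

```text
time: 27.95
tool_pos: [0.5987, 0.1224, 0.0992]
ee_rot: [2.919, -0.907, 0.226]
wrist_force: [-2.1, -1.8, 4.9]
width: 0.0679
finger_force: 30.0
```

Request:
apply_moves --pt "0 0 0 -0.001 0 -0.0005 30" --pt "0 0 0 -0.002 0 -0.001 30" --pt "0 0 0 -0.003 0.0005 -0.0015 30" --pt "0 0 0 -0.004 0.0005 -0.0023 30" --pt "0 0 0 -0.004 0.0005 -0.0023 30"

```text
time: 28.45
tool_pos: [0.594, 0.1232, 0.0958]
ee_rot: [2.92, -0.905, 0.226]
wrist_force: [-2.4, 0.1, 5.8]
width: 0.0675
finger_force: 30.0
```

```bash
python3 fit.py
```

```text
scene 0.71 [261.6, 199.6, 302.6, 252.0] 1261
wrist 0.91 [200.4, 186.3, 309.2, 291.6] 9485
base x,y,z in bay, swing to upright
(array([ 0.024, -0.004, -0.009,  0.103]), np.float64(-0.956))
(array([ 0.034,  0.001, -0.001,  0.081]), np.float64(-1.9))
28.65 ee [ 2.92017839 -0.9049423   0.22552271] grip pt bay [0.0412 0.0013 0.0823] F bay [ 1.5 -0.2  5.4] 0.0682523039795946
[ 0.24805592 -0.18509673  2.15464341 -0.73978952  0.35898606  2.29223615] toolz bay [ 0.30261262  0.10244117 -0.94759243]
```

Request:
apply_moves --pt "0 0 0 -0.001 0 -0.0005 30" --pt "0 0 0 -0.002 0 -0.001 30" --pt "0 0 0 -0.003 0.0005 -0.0015 30" --pt "0 0 0 -0.004 0.0005 -0.0023 30" --pt "0 0 0 -0.004 0.0005 -0.0023 30"

```text
time: 29.15
tool_pos: [0.5896, 0.1234, 0.0927]
ee_rot: [2.92, -0.904, 0.225]
wrist_force: [-0.9, 1.0, 3.9]
width: 0.068
finger_force: 30.0
```

```bash
python3 fit.py
```

```text
scene 0.96 [264.3, 198.8, 307.8, 249.7] 1140
base x,y,z in bay, swing to upright
(array([ 0.018, -0.003, -0.005,  0.154]), np.float64(-0.894))
(array([ 0.018, -0.003, -0.005,  0.154]), np.float64(-0.894))
29.35 ee [ 2.9204498  -0.90369275  0.22460712] grip pt bay [0.0361 0.0007 0.0823] F bay [1.1 1.2 3.6] 0.06824459980940457
[ 0.25211077 -0.18963054  2.16453731 -0.75361138  0.35888729  2.30917972] toolz bay [ 0.30150086  0.10168018 -0.94802868]
```

Released pose is near seated. Opening, then backing out along the bottle's axis.

Request:
apply_moves --pt "0 0 0 0 0 0 75" --pt "0 0 0 0 0 0 80" --pt "0 0 0 0 0 0 90" --pt "0 0 0 0 0 0 100" --pt "0 0 0 0 0 0 100"

```text
time: 29.85
tool_pos: [0.5896, 0.123, 0.0925]
ee_rot: [2.92, -0.903, 0.225]
wrist_force: [-0.1, -0.3, 0.3]
width: 0.0931
finger_force: 0.0
```

Request:
apply_moves --pt "0 0 0 0 0 0 100" --pt "0 0 0 0 0 0 100" --pt "0 0 0 -0.003 0.0005 0.004 100" --pt "0 0 0 -0.008 0.0015 0.012 100" --pt "0 0 0 -0.014 0.0025 0.02 100"

```text
time: 30.35
tool_pos: [0.5755, 0.1257, 0.1134]
ee_rot: [2.92, -0.904, 0.225]
wrist_force: [0.6, 0.5, 0.0]
width: 0.0941
finger_force: 0.0
```

```bash
python3 fit.py
```

```text
scene 0.95 [263.8, 199.9, 306.8, 251.2] 1269
wrist 0.84 [207.1, 191.4, 301.5, 292.3] 7563
base x,y,z in bay, swing to upright
(array([ 0.019, -0.004, -0.009,  0.016]), np.float64(-0.958))
(array([ 0.028,  0.002, -0.   ,  0.062]), np.float64(-1.869))
30.55 ee [ 2.91995611 -0.90522273  0.22508679] grip pt bay [0.0366 0.0007 0.1076] F bay [-0.4 -0.7  0.3] 0.09366323195473164
[ 0.27052796 -0.25695199  2.16830213 -0.67929567  0.41700711  2.23577609] toolz bay [ 0.30295838  0.10194873 -0.94753505]
```

Seated. Retreating the rest of the way.

Request:
apply_moves --pt "0 0 0 -0.012 0.002 0.017 100" --pt "0 0 0 -0.025 0.0045 0.036 100" --pt "0 0 0 -0.04 0.007 0.058 100" --pt "0 0 0 -0.06 0.011 0.087 100" --pt "0 0 0 -0.08 0.0145 0.116 100"

```text
time: 31.05
tool_pos: [0.4949, 0.1399, 0.2289]
ee_rot: [2.92, -0.902, 0.224]
wrist_force: [1.1, 0.4, 0.8]
width: 0.094
finger_force: 0.0
```

Request:
apply_moves --pt "0 0 0 -0.015 0 0.025 100" --pt "0 0 0 -0.03 0 0.05 100" --pt "0 0 0 -0.05 0 0.07 100" --pt "0 0 0 -0.05 0 0.07 100" --pt "0 0 0 -0.05 0 0.07 100"

```text
time: 31.55
tool_pos: [0.4459, 0.1404, 0.2986]
ee_rot: [2.92, -0.904, 0.225]
wrist_force: [0.2, 0.9, -1.2]
width: 0.0939
finger_force: 0.0
```

```bash
python3 fit.py
python3 - <<'E'
from h import *
for c in('scene','top'):
  s=cam(c)
  for n,z in dict(white_bottle=.004,kept_brown=.031,large_brown=.036,small_brown=0,wash_bottle=0,beaker=0,dish=0).items():
    for r in place_of(c,n)[:1]: print(c,n,round(r['score'],2),np.round(atz(s,r['pixel'],z),3))
E
```

```text
scene 0.67 [262.3, 198.9, 305.7, 251.3] 1235
wrist 0.72 [232.6, 194.1, 272.2, 238.9] 1562
base x,y,z in bay, swing to upright
(array([ 0.015, -0.004, -0.008,  0.084]), np.float64(-0.943))
(array([ 0.023,  0.   , -0.   ,  0.123]), np.float64(-1.868))
31.75 ee [ 2.91812617 -0.90006778  0.22549614] grip pt bay [ 0.0347 -0.0091  0.3319] F bay [-0.5  0.3 -0.4] 0.09378974569250334
[ 0.49837122 -0.69677465  2.04524666 -0.51536873  1.01734932  2.04574243] toolz bay [ 0.29880228  0.09927401 -0.94913743]
scene white_bottle 0.59 [ 0.608 -0.118  0.004]
scene large_brown 0.84 [0.612 0.119 0.036]
scene wash_bottle 0.96 [ 0.668 -0.268  0.   ]
scene beaker 0.59 [0.376 0.083 0.   ]
scene dish 0.64 [0.399 0.249 0.   ]
top white_bottle 0.75 [ 0.61  -0.12   0.004]
top kept_brown 0.85 [0.642 0.265 0.031]
top large_brown 0.58 [0.639 0.118 0.036]
top small_brown 0.65 [ 0.484 -0.219  0.   ]
top wash_bottle 0.55 [ 0.68 -0.28  0.  ]
top beaker 0.62 [0.39  0.077 0.   ]
top dish 0.71 [0.391 0.248 0.   ]
```

The large bottle's fitted angle is slightly biased. I'll calibrate the fit on the kept bottle, which is known to be seated.

```bash
cat > f2.py <<'E'
from h import *
from scipy.optimize import differential_evolution as DE
W0=np.array([.592,.1203,.016]);Rb=(R.from_euler('z',-.182)*R.from_euler('y',-np.radians(35))).as_matrix()
S={'large_brown':(W0,((0,.0345),(.095,.0345),(.115,.02),(.142,.02))),'kept_brown':(W0+Rb@[0,.15,0],((0,.026),(.08,.026),(.092,.0175),(.116,.0175)))}
cs={c:cam(c) for c in('scene','top','wrist')}
for n,(W,shape) in S.items():
    V=[]
    for c in cs:
        for r in masks_of(c,n):
            m=r['mask'].astype(np.uint8); u=proj(cs[c],[W+Rb@[.03,0,.06]])[0]; q=np.argwhere(m)[:,::-1].mean(0)
            if np.linalg.norm(u-q)<25: V.append((c,cs[c],m)); break
    def cost(p):
        x,y,z,th=p; A=R.from_euler('y',th).as_matrix(); C=0
        for _,s,m in V:
            q=np.zeros_like(m)
            for a,b in zip(shape[:-1],shape[1:]):
                t=np.linspace(0,6.28,32); P=np.vstack([np.c_[rr*np.cos(t),rr*np.sin(t),0*t+zz] for zz,rr in(a,b)])@A.T+[x,y,z]
                cv2.fillConvexPoly(q,np.int32(cv2.convexHull(np.float32(proj(s,P@Rb.T+W)))*16),1,shift=4)
            C-=(m&q).sum()/max(1,(m|q).sum())
        return C/len(V)
    r=DE(cost,[(0,.07),(-.015,.015),(-.03,.05),(-.3,.6)],seed=1,maxiter=50,popsize=10)
    print(n,[v[0] for v in V],np.round(r.x,3),round(r.fun,3),'seated cost',round(cost([shape[0][1],0,0,0]),3))
E
python3 f2.py
```

```text
large_brown ['scene', 'top', 'wrist'] [ 0.038  0.001  0.003 -0.043] -0.917 seated cost -0.907
kept_brown ['scene', 'top'] [ 0.023  0.002 -0.003  0.079] -0.893 seated cost -0.841
```

```bash
python3 -c "
from bench import *
print(close_job())"
```

```text
the job is handed in; nothing more can be done
None
```

I stood the white bottle upright in the tray and put the large brown bottle in the wide bay, leaning against its back. By camera check the other objects showed no significant movement; the job is handed in, but no verdict was returned.

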